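# Weigh the grooved blank from the packed stock tray

## Robot

A 6-joint arm with a two-finger parallel gripper is mounted at the origin on the work surface. World frame = base frame: x ahead of the robot, y to its left, z up, the work surface at z = 0. Lengths are in m, angles in rad, forces in N, time in s.
With the tool pointing down it reaches from about 0.25 to 0.775 m from the base axis. Payload 8.9 kg.
Tool frame: the origin (TCP) lies midway between the tips of the shut fingers; the grasp point (between the pads) lies r.tcp_to_grasp behind it (r.tcp_to_grasp is the distance from the TCP to the grasp point, in m); z points along the fingers, y is the line along which they close (so a half turn about z gives the same grasp; the last joint's range is limited). The gripper opens to 85 mm and grips with 20 to 120 N. Pads are 22 mm wide; open, the fingers measure 114 mm over their backs; the gripper's body (76 mm by 85 mm) begins 54 mm behind the grasp point. The pads swing forward as they close: fully open they stand 13 mm farther back than shut.
Start: joints at [-1.412, 0.291, -0.153, 1.127, 0, 1.431], TCP at [0.154, -0.502, 0.231] pointing down, gripper open.
Joint ranges: [-2.52, 2.52], [-0.91, 1.74], [-1.3, 1.37], [-1.96, 2.02], [-1.52, 1.47], [-3.14, 3.14]. Speed limits (rad/s): [2.22, 2.22, 2.79, 3.14, 3.14, 3.14].

## Interface

Orientations are given as a unit quaternion [x, y, z, w].
In Python, from workcell import r, imaging, ticket gives the robot as it stands. The module is installed in compiled form; this text tells all that it offers.
- The arm moves only by the tool carry_out, never from a script. Its argument "commands" is a list of rows, each a list of 2 entries, a list of its own where there are three numbers: the shift along the tool's x, y, z in units of 0.1 m (1.0 is 0.1 m), then the turn about the tool's z in units of 180 degrees (1.0 is 180 degrees). A call has 1 to 20 rows; each row is the pose to reach, as a shift and turn from the pose commanded when the call began, along the tool's axes at that moment, turning the shorter way round; what a row does not reach only later rows make up. A row lasts 1/8 s, in which the tool goes at most 62.5 mm and 10.7 degrees, less where a joint would pass 70% of its speed; a pose out of reach is approached as far as the arm can. A call with a number of a shift or a turn outside -1 to 1 is refused whole. A call with a gripper value outside its range is refused whole. "jaw" is the gripper command: -1 is fully open, 1 is shut, values between are in proportion, set as the call begins (left out, the last holds). The fingers move at their own pace and stop on an object; "newtons" is the grip in N (left out, the last holds). Time passes only in rows, so rows that repeat a pose let the fingers close. It gives the time, the measured TCP pose, the force, the opening and the grip force at its end, in the units of the state.
- r.get_obs(): the state, without advancing time (a new reading comes with each control period).
- imaging.grab_frame(name): name is "scene" or "top" or "wrist"; returns (picture, depth): 420x560x3 uint8, red, green, blue; 420x560 float32, m along the optical axis (not along the pixel's ray), 0 where there is no reading.
- imaging.get_calibration(name): a dict with "camera_matrix" (3x3 intrinsics, pixels), "distortion" ([k1, k2, p1, p2, k3] as OpenCV has them; the pictures are not rectified), "R" (3x3) and "t" (3): a world point X has camera coordinates R X + t; the wrist camera has in their place "hand_eye" (4x4, takes a point from camera to tool coordinates, whose origin is the TCP and whose axes are the flange's). Camera axes: x right, y down, z forward; pixel columns grow to the right and rows downward; lengths in m; the calibration is good to about 2 mm. A picture is of the moment at which its call begins: read the wrist's pose just before it. get_calibration takes no time and is no camera call.
- ticket.close_job(): hands the job in; it is judged then, once.
Trained networks look in the newest picture that a camera, given by its name, has taken for a name from the list of things; names that differ only in an ending like _2 or _b are one class to them, and where a whole thing is asked for, a point or a joint stands for the part that bears it (a point fixed in the world has none). Each returns a list of dicts, best first, with "confidence" (0 to 1); they miss things now and then, are a little off and sometimes report something else, mostly with a low value. They report only what shows in the picture. A call takes as long as a camera call. They do not tell look-alikes from the thing itself.
- imaging.silhouettes(camera, name): "region" (420x560 bool, what is visible of it) and "rect" ([left, top, width, height] in pixels, round what is visible of it).
The state is a dict: "time": time; "joint_positions": joint angles; "dq": joint speeds; "joint_torque": joint torques, N m; "tool_pos": TCP position; "ee_rot": TCP orientation; "force": force on the tool from outside, world axes, zero at the start; "ft_torque": the same for the moment, N m; "gripper_width": opening from 0.0 (shut) to 1.0 (fully open); "finger_force": force on a finger pad.
Only numpy, scipy, OpenCV 4.12 (cv2) and the standard library are available. Lean on these libraries where they do the work, as an engineer would, in place of code of your own. Each camera call takes 0.05 s, during which the arm holds its last target. There are 200 camera calls.

## Task

Three sawn aluminium blanks lie packed side by side in the steel tray: push the one with the groove along its top endways out of the row until there is room for the fingers on both sides of it, then pick it up. Lay it groove up on the pan of the bench scale, in the middle and along the pan's long side, setting it down rather than dropping it, and leave the other two blanks where they lie.

Things in the scene. Friction and masses are not known exactly. Their poses are not given: they have to be found in the camera images.
- grooved_center (a point): Centre (half-way up) of the grooved blank: aluminium bar 100 mm long (x), 40 wide (y), 36 high (z, up), about 0.36 kg, a groove 14 wide and 10 deep along the whole middle of its top. It is one of three parallel blanks, ends in line, 1 mm apart, lying on the 5 mm floor of a fixed steel tray. Its +x points to the tray's apron: open flat floor going on 100 mm past the row, where it slides freely.
- plain_center (a point): Centre (half-way up) of the plain blank, same 100 x 40 x 36 mm and axes, smooth flat top; stays in place. The tray has 20 mm high side walls beside the row only (1 mm beyond the outer blanks), none across the blanks' ends nor along the apron. At the blanks' -x ends its floor stops 15 mm past them; beyond is free bench, 5 mm lower.
- stepped_center (a point): Centre of the 100 x 40 x 36 mm outline of the stepped blank, same axes: an aluminium bar whose top is cut down by 14 mm over the -x half of its length; stays in place.
- pan (a point): Centre of the top face of the steel pan of the fixed bench scale: flat, 130 mm along its x and 180 mm along its y (the long side), no rim, 55 mm above the bench; z up. The grey scale body (200 x 190 mm, 44 mm high) sticks out 65 mm beyond the pan on the display side (-x) and 5 mm on the others, all lower than the pan.
Mind the look-alikes: they are no part of the job. Leave any orange look-alike of the part that bears grooved_center alone.

How it is judged:
On the way, in this order (a step that is already met when the one before it is completed fails the run):
1. the grooved blank has been slid at least 30 mm out of the row while lying flat, the two others left behind (distance of grooved_center from where it was at the start of the episode above 0.03 m and height (world z) of grooved_center below 0.033 m and angle between grooved_center's own z axis and vertical below 0.2 rad and distance of each of plain_center, stepped_center from where it was at the start of the episode below 0.02 m), for 0.1 s.
2. the grooved blank is held up clear of the tray (height (world z) of grooved_center above 0.06 m and contact force between grooved and the fingers above 1 N), for 0.1 s.
At the end, for the whole second after the job is handed in: The grooved blank lies flat and at rest on the scale pan, groove up, released, its centre within 25 mm of the pan's centre and its length within 12 degrees of the pan's long side; the plain and the stepped blank are within 20 mm of where they started (horizontal distance between grooved_center and pan below 0.025 m and angle between the x axis of grooved_center and the y axis of pan, either way round below 0.21 rad and z of grooved_center in the frame of pan between 0.012 and 0.024 m and angle between grooved_center's own z axis and vertical below 0.1 rad and linear speed of grooved below 0.02 m/s and distance of each of plain_center, stepped_center from where it was at the start of the episode below 0.02 m); the robot touches nothing.
It fails at once if the grooved blank is dropped: in the air, touching nothing, more than 25 mm above the pan's level (height (world z) of grooved_center above 0.098 m and contact force between grooved and anything else below 0.01 N).
It also fails if it takes over 48 s, if anything falls off the work surface, if the arm or the gripper's body presses on something with over 40 N, if the wrist force passes 120 N, or if a joint passes its speed limit or range.

## Working session

There is one attempt and no reset: what is moved stays moved. The work goes in short steps, Python scripts to look and compute and a tool call to move; the robot and the scene stay as the last step left them, time stands still between calls to the robot, and variables do not carry over. Pictures are saved under pics/ and viewed, at most 10 in all, crops included, and the job is handed in when it is done.

Besides the shell and the picture viewer there is one more tool, called after ">>>" in YAML: its name, and indented under it one key for each argument. carry_out: Moves the arm, as the interface text tells. Shifts and turns lie within -1 to 1; 1 stands for 0.1 m of shift or 180 degrees of turn. Its arguments: {"type":"object","properties":{"commands":{"type":"array"},"jaw":{"type":"number"},"newtons":{"type":"number"}},"required":["commands"]}

```bash
mkdir -p pics
cat > h.py <<'E'
import numpy as np, cv2
from workcell import r, imaging, ticket
from scipy.spatial.transform import Rotation as Ro
def cam(n, o=None):
    c=imaging.get_calibration(n); K=np.array(c['camera_matrix']); D=np.array(c['distortion'])
    if 'hand_eye' in c:
        o=o or r.get_obs(); T=np.eye(4); T[:3,:3]=Ro.from_quat(o['ee_rot']).as_matrix(); T[:3,3]=o['tool_pos']
        M=T@np.array(c['hand_eye'])
    else:
        R=np.array(c['R']); M=np.eye(4); M[:3,:3]=R.T; M[:3,3]=-R.T@np.array(c['t'])
    return K,D,M
def world(n,uv,z,o=None):
    "rays through pixels; z = depth array per pixel"
    K,D,M=cam(n,o); p=cv2.undistortPoints(np.float32(uv).reshape(-1,1,2),K,D)[:,0]
    P=np.c_[p,np.ones(len(p))]*np.asarray(z).reshape(-1,1)
    return P@M[:3,:3].T+M[:3,3]
def cloud(n,d,o=None):
    v,u=np.mgrid[:d.shape[0],:d.shape[1]]
    W=world(n,np.c_[u.ravel(),v.ravel()],d.ravel(),o).reshape(*d.shape,3); W[d==0]=np.nan
    return W
def save(n,im): cv2.imwrite('pics/'+n,im[:,:,::-1])
E
python3 - <<'E'
from h import *
o=r.get_obs(); print(o['tool_pos'],o['ee_rot'],r.tcp_to_grasp,o['gripper_width'])
for n in ['scene','top']:
    im,d=imaging.grab_frame(n); save(n+'.png',im); W=cloud(n,d); np.save(n+'.npy',W)
    for t in ['grooved_center','plain_center','stepped_center','pan']:
        for s in imaging.silhouettes(n,t)[:3]:
            print(n,t,round(s['confidence'],2),s['rect'],np.nanmedian(W[s['region']],0).round(3))
E
```

```text
[ 0.15398235 -0.50145718  0.23075083] [ 9.88935665e-01  1.48343645e-01  7.39167159e-06 -6.43480006e-04] 0.0187 1.0023807951767127
scene grooved_center 0.98 [294.9, 251.7, 48.7, 43.2] [0.61  0.225 0.038]
scene grooved_center 0.84 [369.5, 194.4, 19.8, 39.0] [0.374 0.249 0.029]
scene grooved_center 0.8 [201.3, 215.3, 41.3, 38.2] [ 0.62  -0.021  0.029]
scene plain_center 0.63 [309.1, 241.0, 45.8, 40.6] [0.568 0.235 0.041]
scene stepped_center 0.85 [317.9, 231.7, 52.6, 42.6] [0.525 0.235 0.033]
scene pan 0.86 [111.8, 150.3, 105.3, 70.0] [ 0.567 -0.234  0.051]
top grooved_center 0.94 [121.3, 151.8, 43.3, 40.4] [0.634 0.412 0.032]
top grooved_center 0.84 [194.8, 170.6, 40.0, 21.6] [0.607 0.216 0.039]
top grooved_center 0.81 [188.6, 258.9, 29.5, 39.0] [0.355 0.241 0.034]
top plain_center 0.57 [190.6, 185.0, 38.0, 21.9] [0.566 0.225 0.041]
top stepped_center 0.89 [188.1, 201.9, 41.3, 22.2] [0.524 0.228 0.031]
top pan 0.8 [354.9, 165.8, 88.3, 89.5] [ 0.528 -0.252  0.053]
```

View pics/top.png

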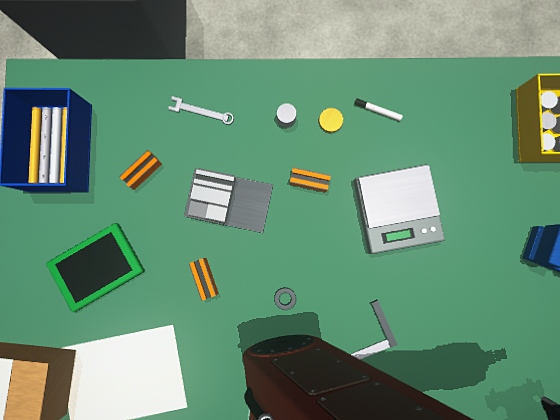

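Run:
```python
from h import *
im=cv2.imread('pics/top.png'); cv2.imwrite('pics/c1.png',cv2.resize(im[140:310,100:270],None,fx=3.5,fy=3.5,interpolation=cv2.INTER_CUBIC))
W=np.load('top.npy')
def rect(m):
    P=W[m]; (c,s,a)=cv2.minAreaRect(np.float32(P[:,:2]*1000)); return np.round(c,1),np.round(s,1),round(a,1),np.median(P[:,2]).round(4),len(P)
v,u=np.mgrid[:420,:560]
row=(u>165)&(u<260)&(v>150)&(v<240)
print('row high',rect(row&(W[...,2]>.033)&(W[...,2]<.06)))
print('tray floor',rect(row&(abs(W[...,2]-.005)<.002)))
pan=(u>340)&(u<460)&(v>150)&(v<270)&(abs(W[...,2]-.055)<.004)
print('pan',rect(pan))
```

```text
row high (array([566. , 225.4]), array([100.4, 122.1]), 77.9, np.float64(0.0405), 1371)
tray floor (array([572.3, 226.9]), array([236.8, 250. ]), 0.3, np.float64(0.0048), 1279)
pan (array([ 545.6, -255.4]), array([161.7, 182.6]), 10.1, np.float64(0.0545), 3601)
```

View pics/c1.png

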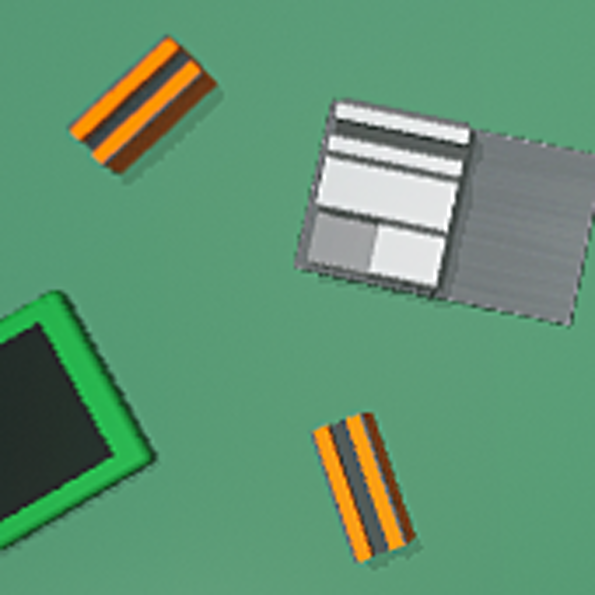

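The top view shows the row at about (213,196) px, with a bare grey apron to its right (world −y). The pan is at about (400,195).

Candidates for the grooved blank:
- grey grooved bar at (213,180) px, the outermost of the row
- orange look-alikes at (141,170), (310,180) and (204,279)

The close crop confirms the grey bar at (213,180): two bright strips with a dark groove between them, next to the plain and the stepped blanks. I choose that one. Estimates: centre (0.606, 0.217), long axis at 77.9°.

>>> carry_out:
  commands:
    - [[0.46,-0.41,0],0]
    - [[0.92,-0.82,0],0]
    - [[0.92,-0.82,0],0]
  jaw: 1

```text
time: 0.88
tool_pos: [0.2193, -0.3933, 0.2315]
ee_rot: [0.989, 0.15, 0.0, -0.0]
force: [0.0, -1.0, 0.8]
gripper_width: 0.375
finger_force: 0.0
```

>>> carry_out:
  commands:
    - [[0.46,-0.41,0],0]
    - [[0.92,-0.82,0],0]
    - [[0.92,-0.82,0],0]

```text
time: 1.25
tool_pos: [0.2831, -0.2887, 0.2315]
ee_rot: [0.989, 0.151, 0.0, -0.0]
force: [0.8, -0.3, 0.0]
gripper_width: -0.001
finger_force: 0.0
```

>>> carry_out:
  commands:
    - [[0.46,-0.41,0],0]
    - [[0.92,-0.82,0],0]
    - [[0.92,-0.82,0],0]

```text
time: 1.62
tool_pos: [0.3473, -0.1837, 0.2315]
ee_rot: [0.989, 0.151, 0.0, 0.0]
force: [0.1, -0.6, -0.0]
gripper_width: -0.002
finger_force: 0.0
```

>>> carry_out:
  commands:
    - [[0.46,-0.41,0],0]
    - [[0.92,-0.82,0],0]
    - [[0.92,-0.82,0],0]

```text
time: 2.0
tool_pos: [0.4113, -0.0789, 0.2313]
ee_rot: [0.989, 0.151, 0.0, 0.0]
force: [-1.0, -0.6, 0.2]
gripper_width: 0.0
finger_force: 0.0
```

>>> carry_out:
  commands:
    - [[0.46,-0.41,0],0]
    - [[0.92,-0.82,0],0]
    - [[0.92,-0.82,0],0]

```text
time: 2.38
tool_pos: [0.4754, 0.0256, 0.231]
ee_rot: [0.989, 0.15, 0.0, 0.0]
force: [-0.0, -0.9, 0.9]
gripper_width: 0.0
finger_force: 0.0
```

>>> carry_out:
  commands:
    - [[0.46,-0.41,0],0]
    - [[0.92,-0.82,0],0]
    - [[0.92,-0.82,0],0]

```text
time: 2.75
tool_pos: [0.5393, 0.1304, 0.2305]
ee_rot: [0.989, 0.149, 0.0, 0.0]
force: [-0.2, 0.1, 0.4]
gripper_width: 0.001
finger_force: 0.0
```

>>> carry_out:
  commands:
    - [[0.46,-0.41,0],-0.17]
    - [[0.92,-0.82,0],-0.338]
    - [[0.92,-0.82,0],-0.338]
    - [[0.92,-0.82,0],-0.338]
    - [[0.92,-0.82,0],-0.338]
    - [[0.92,-0.82,0],-0.338]
    - [[0.92,-0.82,0],-0.338]

```text
time: 3.62
tool_pos: [0.602, 0.2327, 0.2313]
ee_rot: [0.779, 0.627, -0.0, 0.0]
force: [0.4, 0.0, -0.4]
gripper_width: 0.002
finger_force: 0.0
```

Run:
```python
from h import *
o=r.get_obs(); im,d=imaging.grab_frame('wrist'); save('w1.png',im); W=cloud('wrist',d,o)
def rect(m):
    P=W[m]; (c,s,a)=cv2.minAreaRect(np.float32(P[:,:2]*1000)); return np.round(c,1),np.round(s,1),round(a,1),np.median(P[:,2]).round(4),len(P)
for t in ['grooved_center','plain_center','stepped_center']:
    for s in imaging.silhouettes('wrist',t)[:2]:
        m=s['region']&(W[...,2]>.036)&(W[...,2]<.046)
        print(t,round(s['confidence'],2),s['rect'],rect(m) if m.sum()>50 else m.sum())
m=((W[...,2]>.036)&(W[...,2]<.046)); print('all',rect(m))
T=Ro.from_quat(o['ee_rot']).as_matrix(); print(T.round(3)[:2,:2], np.degrees(np.arctan2(T[1,0],T[0,0])))
```

```text
grooved_center 0.96 [278.8, 0.0, 37.3, 20.7] (array([653.3, 369.8]), array([ 8.6, 20.2]), 77.7, np.float64(0.0366), 93)
grooved_center 0.89 [262.5, 139.9, 43.9, 105.3] (array([606.1, 216.9]), array([100. ,  40.2]), 78.2, np.float64(0.0408), 2849)
plain_center 0.55 [219.8, 139.0, 47.3, 105.5] (array([566.1, 225.5]), array([99.5, 40.2]), 78.3, np.float64(0.0408), 4318)
stepped_center 0.63 [178.1, 140.4, 46.9, 107.1] (array([526.2, 233.5]), array([100.4,  41.6]), 76.8, np.float64(0.0407), 2126)
all (array([613.2, 235.3]), array([290.6, 524.5]), 66.0, np.float64(0.0409), 12205)
[[ 0.213  0.977]
 [ 0.977 -0.213]] 77.69241025510628
```

View pics/w1.png

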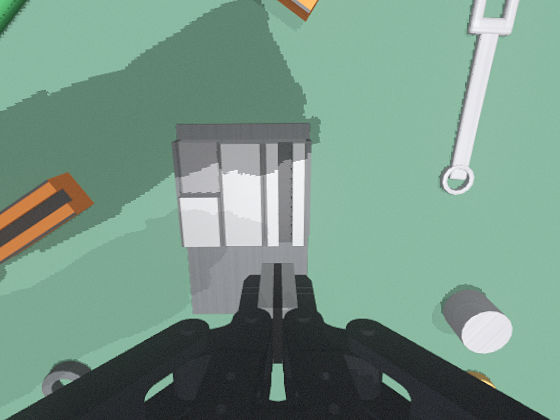

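The wrist view shows the grooved blank at about (285,192) px, outermost on the right. The plain one is at (242,192), the stepped one at (200,193), and the apron is below. The fit gives a 100 × 40 mm top at z 0.041, as it should be. I'll go behind its −x end.

>>> carry_out:
  commands:
    - [[0.35,0.07,0.3],-0.003]
    - [[0.65,0.07,0.7],-0.003]
    - [[0.65,0.07,1.0],-0.003]
    - [[0.65,0.07,1.0],-0.003]

```text
time: 4.32
tool_pos: [0.62, 0.2973, 0.1287]
ee_rot: [0.775, 0.632, -0.002, -0.001]
force: [-0.9, -1.1, 0.2]
gripper_width: -0.0
finger_force: 0.0
```

>>> carry_out:
  commands:
    - [[0,0,0.4],0]
    - [[0,0,0.8],0]
    - [[0,0,0.8],0]
    - [[0,0,0.8],0]

```text
time: 4.82
tool_pos: [0.6232, 0.2981, 0.054]
ee_rot: [0.775, 0.632, 0.001, 0.001]
force: [1.1, 0.7, 1.3]
gripper_width: -0.002
finger_force: 0.0
```

>>> carry_out:
  commands:
    - [[0,0,0.2],0]
    - [[0,0,0.41],0]
    - [[0,0,0.41],0]
    - [[0,0,0.41],0]

```text
time: 5.32
tool_pos: [0.6231, 0.2983, 0.0125]
ee_rot: [0.775, 0.632, 0.001, 0.0]
force: [0.1, 0.5, 0.1]
gripper_width: 0.001
finger_force: 0.0
```

>>> carry_out:
  commands:
    - [[-0.1,0,0],0]
    - [[-0.17,0,0],0]
    - [[-0.24,0,0],0]
    - [[-0.32,0,0],0]
    - [[-0.4,0,0],0]
    - [[-0.48,0,0],0]
    - [[-0.56,0,0],0]
    - [[-0.64,0,0],0]
    - [[-0.72,0,0],0]
    - [[-0.8,0,0],0]
    - [[-0.87,0,0],0]
    - [[-0.93,0,0],0]
    - [[-0.98,0,0],0]
    - [[-1.0,0,0],0]
    - [[-1.0,0,0],0]

```text
time: 7.2
tool_pos: [0.6014, 0.1995, 0.0101]
ee_rot: [0.775, 0.632, -0.0, 0.0]
force: [0.4, -0.5, -0.4]
gripper_width: 0.004
finger_force: 0.2
```

>>> carry_out:
  commands:
    - [[0.05,0,0],0]
    - [[0.06,0,-0.4],0]
    - [[0.06,0,-1.0],0]
    - [[0.06,0,-1.0],0]

```text
time: 7.7
tool_pos: [0.6059, 0.2067, 0.115]
ee_rot: [0.775, 0.632, 0.003, 0.002]
force: [0.1, 0.3, -0.8]
gripper_width: -0.001
finger_force: 0.0
```

>>> carry_out:
  commands:
    - [[0.1,0,-0.5],0]
    - [[0.2,0,-0.8],0]
    - [[0.2,0,-0.8],0]
    - [[0.2,0,-0.8],0]

```text
time: 8.2
tool_pos: [0.6061, 0.2251, 0.1887]
ee_rot: [0.775, 0.632, -0.001, -0.0]
force: [0.2, -0.1, -0.5]
gripper_width: -0.003
finger_force: 0.0
```

Run:
```python
from h import *
o=r.get_obs(); im,d=imaging.grab_frame('wrist'); save('w2.png',im); W=cloud('wrist',d,o)
print(o['tool_pos'])
def rect(m):
    P=W[m]; (c,s,a)=cv2.minAreaRect(np.float32(P[:,:2]*1000)); return np.round(c,1),np.round(s,1),round(a,1),np.median(P[:,2]).round(4),len(P)
for t in ['grooved_center','plain_center','stepped_center']:
    for s in imaging.silhouettes('wrist',t)[:3]:
        m=s['region']&(W[...,2]>.036)&(W[...,2]<.046)
        print(t,round(s['confidence'],2),s['rect'],rect(m) if m.sum()>50 else m.sum())
```

```text
[0.60614102 0.22514994 0.18868143]
grooved_center 0.89 [255.8, 221.3, 48.0, 50.8] (array([596.6, 170.2]), array([36.5, 39.9]), 78.1, np.float64(0.0409), 1006)
grooved_center 0.85 [0.3, 170.6, 62.8, 80.0] (array([378.2, 252.4]), array([46.9, 40.2]), 20.3, np.float64(0.0364), 343)
plain_center 0.84 [203.9, 132.5, 56.9, 126.8] (array([566.2, 225.1]), array([100. ,  42.8]), 78.4, np.float64(0.0408), 5741)
```

View pics/w2.png

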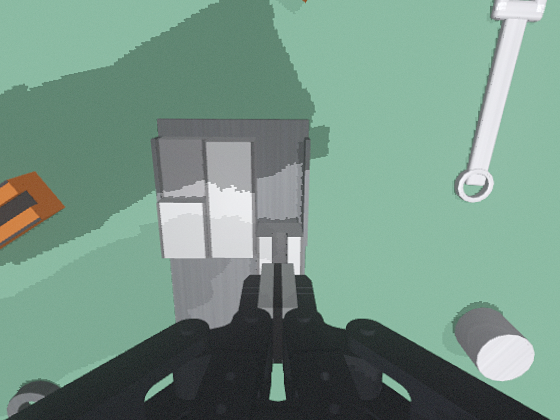

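The blank is about 79 mm out, with its centre near (0.590, 0.139). In the picture its rear end is at (280,236) px, and the other two blanks haven't moved. I'll move over its middle, open the gripper and go down.

>>> carry_out:
  commands:
    - [[-0.4,0.02,0],0]
    - [[-0.87,0.02,0.3],0]
    - [[-0.87,0.02,0.8],0]
    - [[-0.87,0.02,0.8],0]
    - [[-0.87,0.02,0.8],0]
  jaw: -1

```text
time: 9.02
tool_pos: [0.5921, 0.1401, 0.1115]
ee_rot: [0.775, 0.632, 0.0, 0.0]
force: [0.4, 1.0, 0.3]
gripper_width: 0.997
finger_force: 0.0
```

Run:
```python
from h import *
o=r.get_obs(); print(o['tool_pos'],o['gripper_width'])
im,d=imaging.grab_frame('top'); W=cloud('top',d)
m=(abs(W[...,2]-.041)<.005)&(np.hypot(W[...,0]-.59,W[...,1]-.139)<.06)
P=W[m]; print(m.sum(), cv2.minAreaRect(np.float32(P[:,:2]*1000)) if m.sum()>5 else 0)
```

```text
[0.59213964 0.14014575 0.11152819] 0.9966174203495375
121 ((583.4918212890625, 108.6002426147461), (37.11549377441406, 40.19942855834961), 78.63179779052734)
```

>>> carry_out:
  commands:
    - [[-0.01,-0.02,0.4],0]
    - [[-0.01,-0.02,0.8],0]
    - [[-0.01,-0.02,0.99],0]
    - [[-0.01,-0.02,0.99],0]
    - [[-0.01,-0.02,0.99],0]

```text
time: 9.7
tool_pos: [0.5908, 0.1397, 0.0132]
ee_rot: [0.775, 0.632, 0.001, 0.001]
force: [0.4, -0.2, 0.5]
gripper_width: 1.004
finger_force: 0.0
```

>>> carry_out:
  commands:
    - [[0,0,0],0]
    - [[0,0,0],0]
    - [[0,0,0],0]
    - [[0,0,0],0]
    - [[0,0,0],0]
    - [[0,0,0],0]
    - [[0,0,0],0]
    - [[0,0,0],0]
  jaw: 1
  newtons: 50

```text
time: 10.7
tool_pos: [0.5898, 0.1392, 0.0121]
ee_rot: [0.775, 0.632, 0.001, 0.0]
force: [-1.4, 0.1, 6.0]
gripper_width: 0.461
finger_force: 51.5
```

>>> carry_out:
  commands:
    - [[0,0,-0.1],0]
    - [[0,0,-0.3],0]
    - [[0,0,-0.6],0]
    - [[0,0,-0.9],0]
    - [[0,0,-1.0],0]
    - [[0,0,-1.0],0]

```text
time: 11.45
tool_pos: [0.5894, 0.1392, 0.1115]
ee_rot: [0.775, 0.632, 0.0, 0.0]
force: [-0.4, 0.2, -3.1]
gripper_width: 0.461
finger_force: 51.3
```

Run:
```python
from h import *
o=r.get_obs(); print(o['tool_pos'],o['finger_force'],o['force'])
for n in ['top','scene']:
    im,d=imaging.grab_frame(n); W=cloud(n,d)
    for s in imaging.silhouettes(n,'pan')[:1]:
        reg=cv2.dilate(s['region'].astype(np.uint8),np.ones((5,5)))>0
        hsv=cv2.cvtColor(im,cv2.COLOR_RGB2HSV)
        for tol in (.002,.003):
            m=reg&(abs(W[...,2]-.055)<tol)
            m=cv2.morphologyEx(m.astype(np.uint8),cv2.MORPH_OPEN,np.ones((5,5)))>0
            P=W[m]; print(n,tol,s['confidence'],m.sum(),np.median(P[:,2]),cv2.minAreaRect(np.float32(P[:,:2]*1000)))
T=Ro.from_quat(o['ee_rot']).as_matrix(); print(T.round(3)[:2,:2])
```

```text
[0.58938405 0.13919152 0.1114578 ] 51.266053318977356 [-0.37944148  0.22343076 -3.08084781]
top 0.002 0.71 0 nan ((0.0, 0.0), (0.0, 0.0), 0.0)
top 0.003 0.71 1341 0.05459001408990538 ((559.5035400390625, -261.4117431640625), (134.45521545410156, 159.3303985595703), 5.651094436645508)
scene 0.002 0.59 82 0.05487013311645861 ((586.623046875, -206.97052001953125), (62.573585510253906, 24.386648178100586), 13.287698745727539)
scene 0.003 0.59 1640 0.05497489168266545 ((562.2384643554688, -251.36236572265625), (133.7928466796875, 181.31259155273438), 10.20340633392334)
[[ 0.2   0.98]
 [ 0.98 -0.2 ]]
  return _methods._mean(a, axis=axis, dtype=dtype,
  ret = ret.dtype.type(ret / rcount)
```

Two fits put the pan centre at about (0.562, −0.252) with its axes at 10.2°: the scene view directly, and the first top view by its far edge. Carrying the blank there.

>>> carry_out:
  commands:
    - [[-0.15,0.03,-0.1],0]
    - [[-0.45,0.06,-0.3],0]
    - [[-0.75,0.1,-0.3],0]
    - [[-0.97,0.13,-0.3],0]

```text
time: 12.15
tool_pos: [0.5825, 0.0394, 0.1419]
ee_rot: [0.775, 0.632, 0.0, 0.0]
force: [0.0, 0.9, -2.5]
gripper_width: 0.458
finger_force: 51.3
```

>>> carry_out:
  commands:
    - [[-0.3,0.04,0],0]
    - [[-0.65,0.09,0],0]
    - [[-0.97,0.13,0],0]

```text
time: 12.52
tool_pos: [0.5756, -0.0582, 0.1416]
ee_rot: [0.775, 0.632, -0.0, 0.0]
force: [-0.1, -0.2, -3.8]
gripper_width: 0.466
finger_force: 51.3
```

>>> carry_out:
  commands:
    - [[-0.3,0.04,0],0]
    - [[-0.65,0.09,0],0]
    - [[-0.97,0.13,0],0]

```text
time: 12.9
tool_pos: [0.5687, -0.1558, 0.1416]
ee_rot: [0.775, 0.632, -0.0, 0.0]
force: [0.5, 0.6, -3.4]
gripper_width: 0.458
finger_force: 51.3
```

>>> carry_out:
  commands:
    - [[-0.3,0.04,0],-0.03]
    - [[-0.6,0.09,0],-0.07]
    - [[-0.85,0.12,0],-0.12]
    - [[-0.97,0.13,0],-0.122]
    - [[-0.97,0.13,0],-0.122]
    - [[-0.97,0.13,0],-0.122]
    - [[-0.97,0.13,0],-0.122]

```text
time: 13.78
tool_pos: [0.5626, -0.2504, 0.1414]
ee_rot: [0.64, 0.768, 0.0, -0.0]
force: [0.3, 0.6, -3.0]
gripper_width: 0.466
finger_force: 51.2
```

Run:
```python
from h import *
o=r.get_obs(); print(o['tool_pos'],o['finger_force'])
im,d=imaging.grab_frame('scene'); save('s2.png',cv2.resize(im[100:300,50:330],None,fx=2.5,fy=2.5))
T=Ro.from_quat(o['ee_rot']).as_matrix(); print(T.round(3)[:2,:2],np.degrees(np.arctan2(T[1,0],T[0,0])))
dl=np.array([.562,-.252,0])-o['tool_pos']; print(T.T@dl)
```

```text
[ 0.56257463 -0.25044315  0.14135708] 51.202799677848816
[[-0.181  0.984]
 [ 0.984  0.181]] 100.40733691035938
[-0.00146473 -0.00083272  0.14135678]
```

View pics/s2.png

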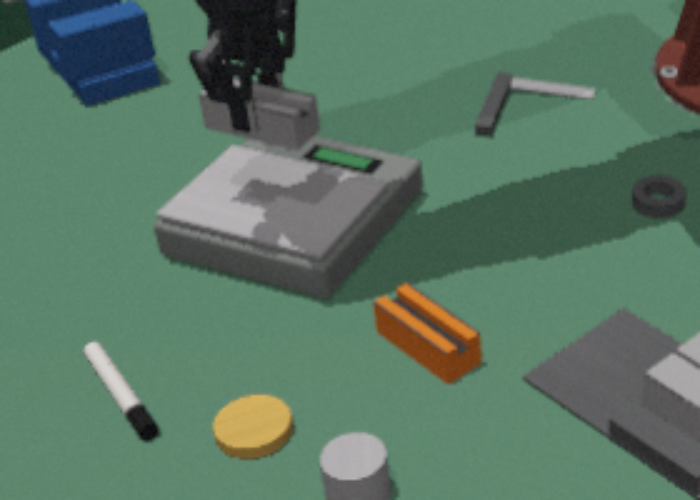

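The picture shows the blank held groove up over the pan, in the crop at about (260,110) px. The pan is at about (265,200) with its display to the upper right. I'll lower it slowly.

>>> carry_out:
  commands:
    - [[-0.01,-0.01,0.2],0]
    - [[-0.01,-0.01,0.5],0]
    - [[-0.01,-0.01,0.7],0]
    - [[-0.01,-0.01,0.75],0]
    - [[-0.01,-0.01,0.75],0]
    - [[-0.01,-0.01,0.77],0]
    - [[-0.01,-0.01,0.77],0]

```text
time: 14.7
tool_pos: [0.5621, -0.2527, 0.0649]
ee_rot: [0.64, 0.768, 0.0, 0.001]
force: [1.0, 0.2, -3.2]
gripper_width: 0.462
finger_force: 51.1
```

>>> carry_out:
  commands:
    - [[0,0,0.01],0]
    - [[0,0,0.02],0]
    - [[0,0,0.025],0]
    - [[0,0,0.025],0]

```text
time: 15.2
tool_pos: [0.5617, -0.2526, 0.0621]
ee_rot: [0.64, 0.768, 0.0, 0.0]
force: [-2.3, 1.0, 1.9]
gripper_width: 0.458
finger_force: 51.7
```

The force has changed sign, so the blank is resting on the pan. Releasing and backing off.

>>> carry_out:
  commands:
    - [[0,0,0],0]
    - [[0,0,0],0]
    - [[0,0,0],0]
    - [[0,0,0],0]
    - [[0,0,0],0]
    - [[0,0,0],0]
    - [[0,0,0],0]
  jaw: -1

```text
time: 16.08
tool_pos: [0.5617, -0.2526, 0.0618]
ee_rot: [0.64, 0.768, 0.0, 0.0]
force: [-0.1, -0.1, 0.2]
gripper_width: 1.0
finger_force: 0.0
```

>>> carry_out:
  commands:
    - [[0,0,-0.2],0]
    - [[0,0,-0.5],0]
    - [[0,0,-0.95],0]
    - [[0,0,-1.0],0]
    - [[0,0,-1.0],0]

```text
time: 16.7
tool_pos: [0.5617, -0.2525, 0.1618]
ee_rot: [0.64, 0.768, 0.0, 0.0]
force: [0.3, 0.2, -0.5]
gripper_width: 1.002
finger_force: 0.0
```

>>> carry_out:
  commands:
    - [[-0.4,-0.3,-0.2],0]
    - [[-0.9,-0.6,-0.5],0]
    - [[-0.9,-0.6,-0.5],0]
    - [[-0.9,-0.6,-0.5],0]

```text
time: 17.2
tool_pos: [0.5183, -0.3515, 0.2103]
ee_rot: [0.64, 0.768, 0.0, -0.001]
force: [0.4, 0.2, 0.7]
gripper_width: 1.0
finger_force: 0.0
```

Run:
```python
from h import *
o=r.get_obs(); im,d=imaging.grab_frame('wrist'); save('w3.png',im); W=cloud('wrist',d,o)
print(o['tool_pos'],o['gripper_width'])
near=np.hypot(W[...,0]-.562,W[...,1]+.252)<.13
for z,t in ((.091,.006),(.055,.005)):
    m=near&(abs(W[...,2]-z)<t); m=cv2.morphologyEx(m.astype(np.uint8),cv2.MORPH_OPEN,np.ones((5,5)))>0
    P=W[m]; print(z,m.sum(),np.median(P[:,2]),cv2.minAreaRect(np.float32(P[:,:2]*1000)))
```

```text
[ 0.51831033 -0.35147305  0.21026127] 1.0001009452290865
0.091 6359 0.09082221959421372 ((561.5484008789062, -255.56434631347656), (40.855464935302734, 95.01121520996094), 10.666788101196289)
0.055 22009 0.05483106881876593 ((564.9422607421875, -271.50042724609375), (130.40609741210938, 142.77830505371094), 10.124479293823242)
```

View pics/w3.png

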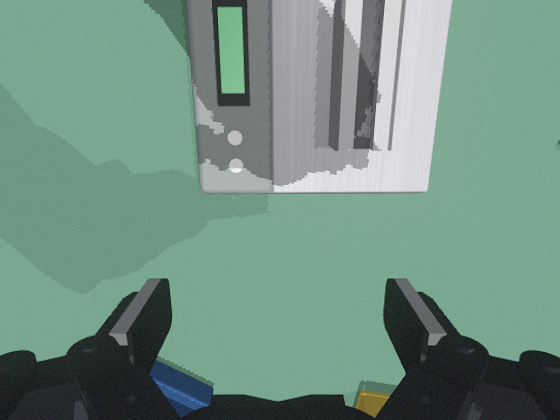

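The wrist view shows the blank flat and groove up on the pan at about (370,75) px, with its ends parallel to the pan's edges. It measures within about 1 mm and 1° of the pan's middle and long side, and the gripper is clear.

```bash
python3 -c "
from workcell import ticket
print(ticket.close_job())"
```

```text
the job is handed in; nothing more can be done
None
```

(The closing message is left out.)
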